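# Hold the scrap-chute flap open with its lever

### The arm

A 6-joint arm with a two-finger parallel gripper is mounted at the origin on the work surface. World frame = base frame: x ahead of the robot, y to its left, z up, the work surface at z = 0. Lengths are in m, angles in rad, forces in N, time in s.
With the tool pointing down it reaches from about 0.2 to 0.875 m from the base axis. Payload 3.4 kg.
Tool frame: the origin (TCP) lies between the finger pads; the fingertips stand 25 mm ahead of it and the grasp point (between the pads) lies 6 mm ahead of it (r.nose_length is the z of the fingertips in the tool frame, in m); z points along the fingers, x is the direction in which the jaws open and shut, and the axes are right-handed (so a half turn about z gives the same grasp; the last joint's range is limited). The gripper opens to 94 mm and grips with 3 to 60 N. Pads are 16 mm wide; open, the fingers measure 119 mm over their backs; the gripper's body (75 mm by 177 mm) begins 78 mm behind the grasp point.
Start: joints at [1.089, 0.276, 1.505, -0, 1.361, -0.121], TCP at [0.203, 0.538, 0.23] pointing down, gripper open.
Joint ranges: [-2.89, 2.89], [-0.75, 2.08], [0.22, 2.7], [-1.18, 4.32], [0.11, 2.71], [-2.7, 2.7]. Speed limits (rad/s): [2.57, 2.57, 3.14, 3.14, 3.14, 3.14].

### API

Orientations are given as a unit quaternion [w, x, y, z].
In Python, from plant import r, gripper_to, inverse_kinematics, vision, models, telemetry gives the robot as it stands. Calls block until the motion is done:
- r.move_to(position, orientation): joint-space move of the TCP to a pose.
- r.move_l(position, rot=None, vel=0.15, guard=None): straight line of the TCP; rot=None keeps the orientation; vel is the mean speed in m/s. With guard (N) it stops when the force on the tool has changed by that much, and returns True; else False.
- r.movej(angles): joint-space move.
- gripper_to(opening, f_grip=None): finger opening in m; f_grip is the grip in N (None keeps the last); returns when the fingers have stopped.
- r.hold(seconds).
- inverse_kinematics(position, orientation): joint angles nearest the present ones, or None.
- vision.snapshot(name): name is "side" or "top" or "wrist"; returns the picture (480x640x3 uint8, red, green, blue); there is no depth.
- vision.get_calibration(name): a dict with "fx", "fy", "cx", "cy" (pixels), "position" and "orientation" of the camera in the world. Camera axes: x right, y down, z forward; pixel columns grow to the right and rows downward; lengths in m; the calibration is good to about 2 mm. A picture is of the moment at which its call begins: read the wrist's pose just before it. get_calibration takes no time and is no camera call; for the wrist camera it gives the pose at the moment of the call.
A pose or a line that the arm cannot do raises r.PlanningError and nothing moves.
- r.sign_off(): hands the job in, once; it reports no verdict.
Trained networks look in the newest picture that a camera, given by its name, has taken for a name from the list of things; names that differ only in an ending like _2 or _b are one class to them, and where a whole thing is asked for, a point or a joint stands for the part that bears it (a point fixed in the world has none). Each returns a list of dicts, best first, with "score" (0 to 1); they miss things now and then, are a little off and sometimes report something else, mostly with a low value. They report only what shows in the picture. A call takes as long as a camera call.
- models.boxes_of(thing, camera): "at" ([x, y, z] in m, in world coordinates, good to about 4 mm: the middle of the surface that is visible of it).
- models.regions_of(thing, camera): "pixels" (480x640 bool, what is visible of it).
- models.mark_of(thing, camera): "at" ([x, y, z] in m, in world coordinates, good to about 4 mm: a listed point, or the origin of a listed thing).
Readings, each from a call of its own:
- telemetry.current_t(): time.
- telemetry.current_joints(): joint angles.
- telemetry.current_dq(): joint speeds.
- telemetry.current_joint_efforts(): joint torques, N m.
- telemetry.current_ee_pos(): TCP position.
- telemetry.current_tool_rot(): TCP orientation.
- telemetry.current_wrist_force(): force on the tool from outside, world axes, zero at the start.
- telemetry.current_torque(): the same for the moment, N m.
- telemetry.current_opening(): finger opening in m.
Only numpy, scipy, OpenCV 4.12 (cv2) and the standard library are available. Lean on these libraries where they do the work, as an engineer would, in place of code of your own. Each camera call takes 0.05 s, during which the arm holds its last target. There are 200 camera calls.

### The job

On the scrap chute, push the locking bolt all the way back by its knob so that it no longer covers the short end of the lever. Then press the lever's long end slowly down to its stop, so that the short end raises the heavy steel flap, and finish while still holding it down with the flap open. Do not touch the flap, do not lift the lever out of its saddle, and leave the roll, the jar and the pan where they stand.

Things in the scene. Friction and masses are not known exactly. Their poses are not given: they have to be found in the camera images.
- chute: Fixed steel scrap chute; sizes in mm. Origin on the counter under the lever's pivot, z up; +y points to the hood (box 240 wide, 118 high, y 100 to 235), -y to the lever's long end. Base plate 6 thick, x -115 to 155, y -200 to 235. Two saddle cheeks (x 30 to 42 either side, 146 high) hold the pivot pin at height 130 in open slots. Stands anywhere, turned.
- flap_lip (a point): Middle of the upper front edge of the flap: steel plate 250 x 155 x 10, about 2.4 kg, lying level on the hood (top at height 128), hinged at its far edge (chute y = 235), overhanging the hood's front as far as chute y = 80. The lever's roller lies a few mm below the overhang.
- flap (a joint): Flap opening angle in rad, 0 = lying shut. With the lever on its stop it reads about 0.27. It falls shut if the lever is let go.
- bolt_knob (a point): Centre of the top of the bolt's knob: upright black cylinder, diameter 22, 40 high, top at height 191.5, at chute x = 75 + bolt travel, y = 45. It stands on a flat steel bolt (top at 145.5, 22 wide) whose tongue reaches 85 from the knob's axis towards chute -x, over the lever's short end, and keeps it from rising.
- bolt (a joint): Travel of the bolt in m along chute +x: 0 = locked, 0.055 = fully back. It stays where it is left; sliding it takes about 2 N. The short end is free from about 0.045.
- lever: Loose steel lever, 0.75 kg, its pivot pin resting in the saddle slots. Origin on the pivot axis; at rest its axes are the chute's; pressing tilts it about x. Long arm: bar 14 thick along -y, rising outwards by 0.22 rad at rest, falling by about 0.26 rad on its stop. Short arm: counterweight 44 wide (y 24 to 72, top at most 140 high) and a roller at y = 90 under the flap's overhang.
- lever_pad (a point): Centre of the upper face of the press pad on the lever's long end: a flat plate 60 (chute x) x 70 (along the arm), 240 from the pivot. Its height is about 192 above the counter at rest and about 75 with the lever on its stop. Pressing it down takes about 4 to 8 N until the stop.
- stop_pad (a point): Centre of the top of the rubber-topped stop post under the long arm, 34 x 34, at chute y = -150, about 79 high.
- roll: Bystander: upright brown cardboard roll, diameter 58, 115 high. Origin at the centre of its underside.
- jar: Bystander: closed jar, diameter 60, 100 high. Origin at the centre of its underside.
- pan: Bystander: open steel pan 100 x 160 x 65 high. Origin at the centre of its underside.

How it is judged:
By the outcome, as a careful person would: the job done as asked, in the order asked, and still so for the second after the job is handed in, while the arm keeps its last pose, push and grip.
It also fails if it takes over 43 s, if anything falls off the work surface, if the arm or the gripper's body presses on something with over 40 N, if the wrist force passes 120 N, or if a joint passes its speed limit or range.

## Working session

There is one attempt and no reset: what is moved stays moved. The work goes in short steps, each a Python script; the robot and the scene stay as the last script left them, time stands still between calls to the robot, and variables do not carry over. Pictures are saved under pics/ and viewed, about 8 in all and at most 12, crops included, and the job is handed in when it is done.

```bash
mkdir -p pics; ls
python3 - <<'E'
from plant import r, vision, models, telemetry
import cv2,numpy as np
for c in ["side","top"]:
    im=vision.snapshot(c); cv2.imwrite(f"pics/a_{c}.png",im[:,:,::-1])
    for n in ["chute","lever","roll","jar","pan","flap_lip","bolt_knob","lever_pad","stop_pad"]:
        print(c,n,[(np.round(d["at"],3).tolist(),round(d["score"],2)) for d in models.mark_of(n,c)[:2]])
print(telemetry.current_t(),telemetry.current_tool_rot(),telemetry.current_ee_pos())
E
```

```text
pics
side chute [([0.546, 0.014, 0.0], 0.88)]
side lever [([0.543, 0.012, 0.131], 0.83)]
side roll [([0.664, -0.223, 0.002], 0.66)]
side jar [([0.753, -0.014, -0.004], 0.8)]
side pan [([0.466, -0.449, -0.002], 0.75)]
side flap_lip [([0.541, 0.09, 0.128], 0.67), ([0.667, -0.227, 0.003], 0.44)]
side bolt_knob [([0.62, 0.063, 0.197], 0.8)]
side lever_pad [([0.544, -0.213, 0.189], 0.82)]
side stop_pad [([0.546, -0.135, 0.078], 0.97)]
top chute [([0.544, 0.019, -0.002], 0.61)]
top lever [([0.539, 0.014, 0.128], 0.55)]
top roll [([0.666, -0.229, 0.005], 0.68)]
top jar [([0.758, -0.016, -0.001], 0.66)]
top pan [([0.46, -0.45, 0.001], 0.93), ([0.541, -0.133, 0.08], 0.69)]
top flap_lip [([0.545, 0.096, 0.126], 0.72)]
top bolt_knob [([0.621, 0.06, 0.191], 0.69)]
top lever_pad [([0.542, -0.214, 0.193], 0.75)]
top stop_pad []
1.0 [-1.39716871e-05  8.22508729e-01  5.68752485e-01  3.29259974e-05] [0.20301218 0.53798997 0.23050124]
```

View pictures.

View pics/a_side.png

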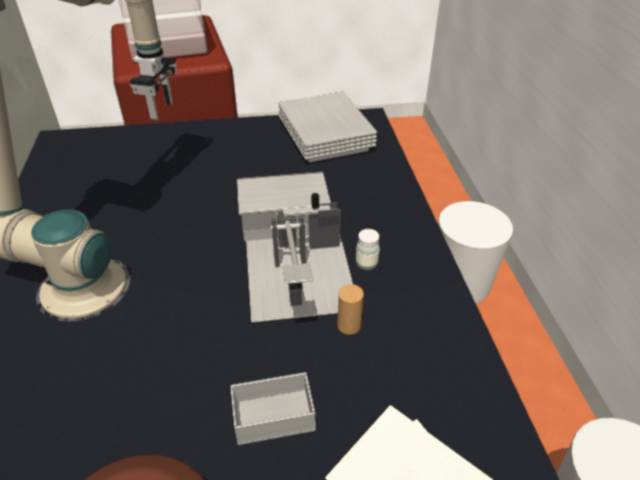

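View pics/a_top.png

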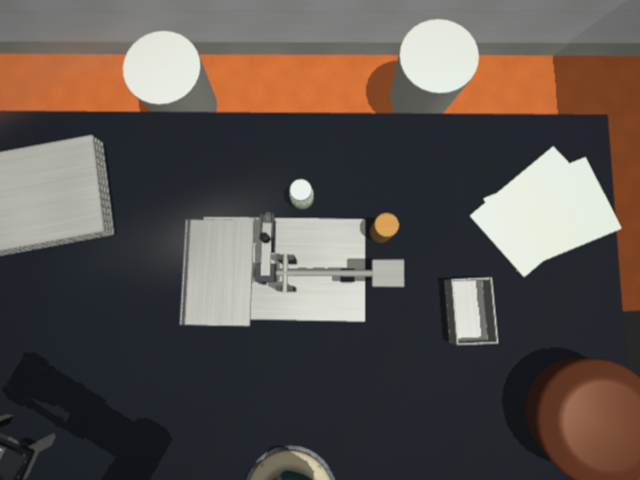

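Both views agree. The side picture shows the knob at about (315,200), the pad at (297,272), the roll at (350,310) and the jar at (368,250). The chute is turned by about 0, with its origin near (0.544, 0.015), and the knob and pad heights match the data. Next I push the knob towards +x.

Run:
```python
from plant import r, gripper_to, vision, models, telemetry as t
import cv2,numpy as np
q=[0,.70711,.70711,0]
gripper_to(0.0)
r.move_to([0.578,0.061,0.255],q)
r.move_l([0.578,0.061,0.184],vel=0.1,guard=6)
print(t.current_ee_pos(),t.current_wrist_force())
print(r.move_l([0.672,0.061,0.184],vel=0.04,guard=10))
print(t.current_ee_pos(),t.current_wrist_force(),t.current_t())
for c in ["side","top"]:
    im=vision.snapshot(c); cv2.imwrite(f"pics/b_{c}.png",im[:,:,::-1])
    print([(np.round(d["at"],3).tolist(),round(d["score"],2)) for d in models.mark_of("bolt_knob",c)[:2]])
a=cv2.imread("pics/b_side.png")[140:340,200:400];b=cv2.imread("pics/b_top.png")[150:350,170:430]
cv2.imwrite("pics/b.png",np.hstack([cv2.resize(a,(400,400)),cv2.resize(b,(400,308))[:, :] if 0 else cv2.resize(b,(400,400))]))
```

```text
[0.57849271 0.06111076 0.18456764] [-0.478643   -0.78751147 -0.42955022]
True
[0.6534399 0.0608457 0.183142 ] [ 0.90449582  0.27987009 -0.32658129] 7.1667
[([0.674, 0.06, 0.197], 0.65), ([0.465, -0.45, -0.0], 0.42)]
[([0.754, -0.017, -0.002], 0.49)]
```

View pics/b.png

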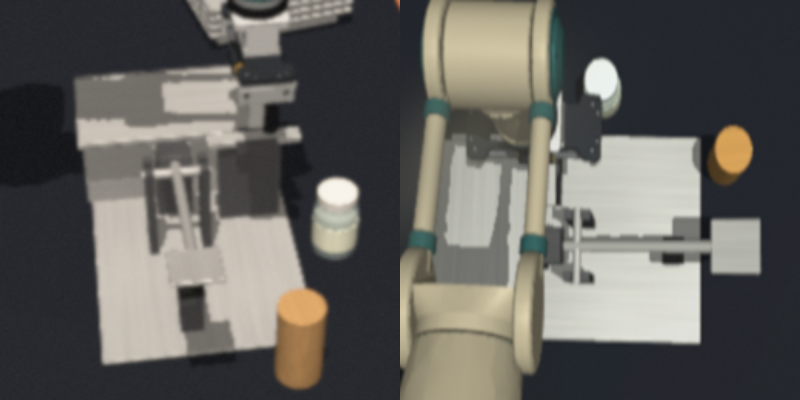

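The crops show the fingers against the knob, the bolt's tail sticking out on the right, and the roll, jar and lever where they were. The knob moved about 54 mm. I'll nudge it once more to confirm the end stop, back off, check the bolt and then press the pad.

Run:
```python
from plant import r, gripper_to, vision, models, telemetry as t
import cv2,numpy as np
q=[0,.70711,.70711,0]
print(r.move_l([0.668,0.061,0.184],vel=0.03,guard=15), t.current_ee_pos())
r.move_l([0.635,0.061,0.184],vel=0.1)
r.move_l([0.635,0.061,0.26],vel=0.15)
r.move_to([0.543,-0.215,0.26],q)
for c in ["side","top"]:
    im=vision.snapshot(c); cv2.imwrite(f"pics/c_{c}.png",im[:,:,::-1])
    for n in ["bolt_knob","lever_pad","lever"]:
        print(c,n,[(np.round(d["at"],3).tolist(),round(d["score"],2)) for d in models.mark_of(n,c)[:2]])
print(t.current_t(),t.current_ee_pos(),t.current_wrist_force())
a=cv2.imread("pics/c_side.png")[140:340,200:400];b=cv2.imread("pics/c_top.png")[150:350,200:400]
cv2.imwrite("pics/c.png",np.hstack([cv2.resize(a,(400,400)),cv2.resize(b,(400,400))]))
```

```text
True [0.65342913 0.06074527 0.182018  ]
side bolt_knob [([0.671, 0.059, 0.194], 0.65)]
side lever_pad [([0.545, -0.214, 0.188], 0.77)]
side lever [([0.543, 0.012, 0.13], 0.62)]
top bolt_knob [([0.672, 0.06, 0.192], 0.87)]
top lever_pad [([0.54, -0.216, 0.192], 0.73), ([0.757, -0.017, -0.003], 0.41)]
top lever [([0.541, 0.016, 0.132], 0.95), ([0.666, -0.228, 0.004], 0.47)]
10.2417 [ 0.54331352 -0.21441345  0.25998832] [-0.19799109 -0.28803339 -0.33774803]
```

View pics/c.png

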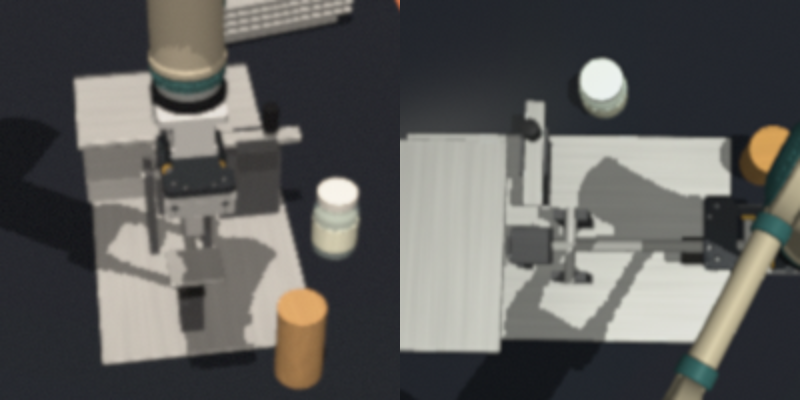

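The top crop shows the tongue clear of the counterweight: bolt end at about (535,195), counterweight at (530,245). The bolt stopped at the same x under 10 N and again under 15 N, so it is fully back. Now the slow press.

Run:
```python
from plant import r, gripper_to, vision, models, telemetry as t
import cv2,numpy as np
r.move_l([0.543,-0.217,0.228],vel=0.08,guard=6)
for z in [0.2,0.16,0.125,0.085]:
    g=r.move_l([0.543,-0.217,z],vel=0.03,guard=20)
    print(g,np.round(t.current_ee_pos(),4),np.round(t.current_wrist_force(),1),round(t.current_t(),1))
    if g: break
r.hold(0.3); print(np.round(t.current_ee_pos(),4),np.round(t.current_wrist_force(),1))
for c in ["side","top"]:
    im=vision.snapshot(c); cv2.imwrite(f"pics/d_{c}.png",im[:,:,::-1])
    for n in ["bolt_knob","lever_pad","lever","flap_lip"]:
        print(c,n,[(np.round(d["at"],3).tolist(),round(d["score"],2)) for d in models.mark_of(n,c)[:2]])
a=cv2.imread("pics/d_side.png")[140:340,200:400];b=cv2.imread("pics/d_top.png")[150:350,180:380]
cv2.imwrite("pics/d.png",np.hstack([cv2.resize(a,(400,400)),cv2.resize(b,(400,400))]))
```

```text
False [ 0.5432 -0.2187  0.2013] [-1.9 -1.7  7.5] 11.9
False [ 0.5442 -0.2202  0.1618] [-0.7 -5.3  8. ] 13.4
False [ 0.5441 -0.2187  0.1264] [-0.7 -2.1  6.7] 14.7
True [ 0.5441 -0.2159  0.1017] [-2.   0.4  9.9] 15.6
[ 0.5441 -0.2159  0.1019] [-0.9 -0.5  7.5]
side bolt_knob [([0.675, 0.063, 0.194], 0.52)]
side lever_pad [([0.541, -0.217, 0.077], 0.97)]
side lever []
side flap_lip []
top bolt_knob [([0.675, 0.06, 0.19], 0.81), ([0.458, -0.452, 0.001], 0.72)]
top lever_pad []
top lever [([0.545, 0.018, 0.131], 0.78)]
top flap_lip [([0.545, 0.105, 0.17], 0.91)]
```

View pics/d.png

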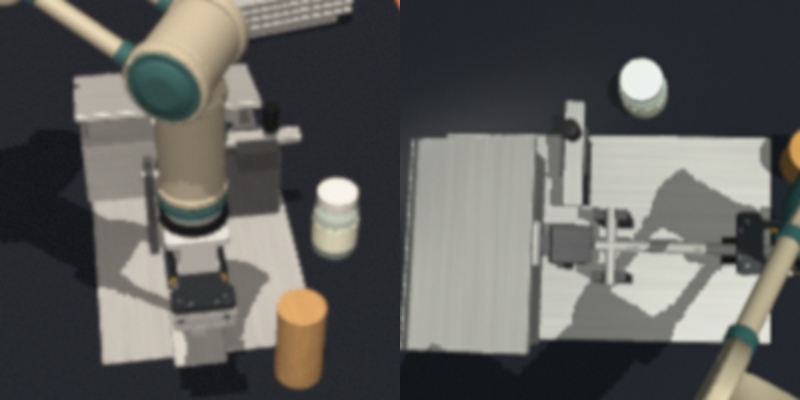

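The flap is up: its lip is near z 0.17, about 0.28 rad, and the pad is at 0.077. The holding force has dropped to 7.5 N, so I press slightly further to sit firmly on the stop.

Run:
```python
from plant import r, vision, models, telemetry as t
import numpy as np
for i in range(6):
    z=0.1005-0.001*i
    g=r.move_l([0.5441,-0.2159,z],vel=0.01)
    r.hold(0.3); f=t.current_wrist_force(); print(z,np.round(t.current_ee_pos(),4),np.round(f,1))
    if f[2]>14: break
r.hold(1); print(np.round(t.current_ee_pos(),4),np.round(t.current_wrist_force(),1))
vision.snapshot("top"); vision.snapshot("side")
for c,n in [("top","flap_lip"),("side","lever_pad"),("top","bolt_knob"),("top","lever"),("side","roll"),("side","jar"),("side","pan")]:
    print(n,[(np.round(d["at"],3).tolist(),round(d["score"],2)) for d in models.mark_of(n,c)[:1]])
print(t.current_t())
```

```text
0.1005 [ 0.5441 -0.2159  0.1018] [-2.   0.7  9.1]
0.0995 [ 0.5442 -0.2159  0.1016] [-2.7  1.9 13.1]
0.0985 [ 0.5442 -0.2158  0.1013] [-4.1  1.7 17.6]
[ 0.5442 -0.2158  0.1014] [-4.9  2.  16.7]
flap_lip []
lever_pad [([0.545, -0.216, 0.074], 0.96)]
bolt_knob [([0.67, 0.059, 0.19], 0.76)]
lever [([0.543, 0.015, 0.132], 0.56)]
roll [([0.666, -0.225, -0.003], 0.94)]
jar [([0.755, -0.015, -0.002], 0.91)]
pan [([0.466, -0.448, -0.0], 0.69)]
19.45
```

```bash
python3 -c "
from plant import r
r.sign_off()"
```

```text
the job is handed in; nothing more can be done
```

I pushed the bolt back, pressed the lever slowly to its stop and signed off at about 19.5 s, with the arm still holding it down and the flap open.

- **Bolt:** it stopped at the same x under 10 N and again under 15 N, so I took that as its end stop. The cameras put the travel at 50–55 mm, with about 4 mm of noise. The picture showed the tongue clear of the short end.
- **Lever:** the pad is at about 75 mm, and the push rose from 7.5 to about 17 N with hardly any further movement, so it is on its stop. The lever's origin still reads at pivot height, in its saddle.
- **Flap:** the lip read z = 0.17, which is about 0.28 rad open. That was before I pressed a little harder. The network missed the lip in the last picture, so I did not measure it again. The pad had not risen since, so the flap should still be up.
- **Roll, jar and pan:** all read where they started, within measurement noise.

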